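# Pack the last pot into the presentation case

## Robot

A 6-joint arm with a two-finger parallel gripper is mounted at the origin on the work surface. World frame = base frame: x ahead of the robot, y to its left, z up, the work surface at z = 0. Lengths are in m, angles in rad, forces in N, time in s.
With the tool pointing down it reaches from about 0.4 to 0.825 m from the base axis. Payload 7 kg.
Tool frame: the origin (TCP) lies at the very end of the fingers, on their centre line; the grasp point (between the pads) lies 19 mm behind it; z points along the fingers, x is the direction in which the jaws open and shut, and the axes are right-handed (so a half turn about z gives the same grasp; the last joint's range is limited). The gripper opens to 88 mm and grips with 3 to 60 N. Pads are 19 mm wide; open, the fingers measure 130 mm over their backs; the gripper's body (78 mm by 193 mm) begins 47 mm behind the grasp point.
Start: joints at [1.528, 0.359, 0.012, 0, -1.224, -0.288], TCP at [0.219, 0.638, 0.227] pointing down, gripper open.
Joint ranges: [-3.07, 3.07], [-1.43, 2.12], [-1.02, 1.25], [-3.03, 1.67], [-3.05, -0], [-3.03, 3.03]. Speed limits (rad/s): [2.39, 2.39, 3.01, 3.14, 3.14, 3.14].

## Interface

Orientations are given as [roll, pitch, yaw] about the fixed x, y, z axes, in that order (R = Rz(yaw) Ry(pitch) Rx(roll)).
In Python, from station import telemetry, grab_frame, arm, regions_of, pinpoint gives the robot as it stands. The module is installed in compiled form; this text tells all that it offers.
- The arm moves only by the shell command python3 -m inch 'ROWS' [FORCE]. ROWS is text: rows parted by semicolons, each of 7 numbers parted by spaces: the opening, from 0 (shut) to 1 (fully open), then the shift along the world's x, y, z in cm, then the turn, a rotation vector about the world's x, y, z in degrees. A call has 1 to 12 rows; each row is the pose to reach, as a shift and turn from the pose measured when the call began; what a row does not reach only later rows make up. A row lasts 1/8 s, in which the tool goes at most 62.5 mm and 10.7 degrees, less where a joint would pass 70% of its speed; a pose out of reach is approached as far as the arm can. A call with a gripper value outside its range is refused whole. The fingers move at their own pace and stop on an object; FORCE is the grip in N (left out, the last holds). Time passes only in rows, so rows that repeat a pose let the fingers close. It gives the time, the measured TCP pose, the force and the opening at its end, in the units of the state.
- telemetry.get_state(): the state, without advancing time (a new reading comes with each control period).
- grab_frame(name): name is "scene" or "top" or "wrist"; returns a dict with "pixels" (384x512x3 uint8, red, green, blue), "fx", "fy", "cx", "cy" (pixels), "dist_coeffs" ([k1, k2, p1, p2, k3] as OpenCV has them; the pictures are not rectified), "R" (3x3) and "t" (3): a world point X has camera coordinates R X + t. Camera axes: x right, y down, z forward; pixel columns grow to the right and rows downward; lengths in m; the calibration is good to about 2 mm. A picture is of the moment at which its call begins. There is no depth.
- arm.job_done(): hands the job in, once; it reports no verdict.
Trained networks look in the newest picture that a camera, given by its name, has taken for a name from the list of things; names that differ only in an ending like _2 or _b are one class to them, and where a whole thing is asked for, a point or a joint stands for the part that bears it (a point fixed in the world has none). Each returns a list of dicts, best first, with "p" (0 to 1); they miss things now and then, are a little off and sometimes report something else, mostly with a low value. They report only what shows in the picture. A call takes as long as a camera call. They do not tell look-alikes from the thing itself.
- regions_of(camera, name): "pixels" (384x512 bool, what is visible of it) and "bbox" ([left, top, right, bottom] in pixels, round what is visible of it).
- pinpoint(camera, name): "location" ([column, row] in pixels: a listed point, or the origin of a listed thing).
The state is a dict: "t": time; "q": joint angles; "qd": joint speeds; "joint_efforts": joint torques, N m; "eef_pos": TCP position; "ee_rot": TCP orientation; "force": force on the tool from outside, world axes, zero at the start; "moment": the same for the moment, N m; "width": finger opening in m.
Only numpy, scipy, OpenCV 4.12 (cv2) and the standard library are available. Lean on these libraries where they do the work, as an engineer would, in place of code of your own. Each camera call takes 0.05 s, during which the arm holds its last target. There are 200 camera calls.

## Task

Finish packing the presentation case: raise its lid until the folding stay at its side locks and holds the lid up by itself, and stand the third small round pot, the one still out on the counter, upright in the case beside the other two. Then take the cross handle at the stay's knee, lift it a little so that the stay comes off its lock, fold the knee forward and lower the lid gently until it is fully shut, without straining the stay and without disturbing anything else.

Things in the scene. Friction and masses are not known exactly. Their poses are not given: they have to be found in the camera images.
- case: Dark wooden case fixed to the counter: 190 (x) x 260 (y) x 95 mm high, walls and floor 8 mm. Origin: centre of its underside; -x is its front (robot side), z up. The lid's hinge line runs along y at x = +95, z = 96 mm. Two pots of the set stand in it at x = +50, y = +80 and -80 mm; its front half is free. Folding stay: on its right (-y) side.
- lid: Its wooden lid, 190 x 260 x 10 mm, 0.6 to 0.95 kg. Origin on the hinge line at mid width; shut, its axes are the case's. It falls shut unless held or stood on the locked stay; it must be brought down under control: let go more than about 5 mm above shut at the front edge, it slams.
- lid_handle (a point): Middle of the lid's pull bar: round brass bar, 12 mm diameter, 110 mm long along y, on two arms (8 mm thick, 50 mm either side of the middle) 40 mm ahead of the lid's front edge (34 mm gap). 230 mm from the hinge line, 5 mm above the lid's underside. Its middle 90 mm is free and can be pinched from above at any lid angle.
- lid_angle (a joint): 0 shut, grows as the lid is raised (rad). The stay comes taut at 1.24 to 1.45, depending on where it is clamped; this must be felt: the lid then goes no farther. Let down from there it sinks 0.04 to 0.07 rad (bar: 9 to 16 mm) on to the locked stay and stands by itself at 1.19 to 1.40. Raised 0.02 rad or more too little, it falls again.
- knob: Cross handle on the stay's knee: a round steel roller, 14 mm diameter, 36 mm long along the case's y, spinning freely on an 8 mm pin that stands out from the stay. Origin: its middle, 68 mm outside the case's side wall. Lid shut: at about x = -116, z = 58 mm in the case frame; stay locked: at about x = +34, z = 135 mm; each give or take 10 mm.
- rail_mid (a point): Middle of the short brass rail low on the case's right side, fixed to the case at x = -25, z = 66 mm. The stay's foot pin is at this height and up to 7 mm before or behind it (along x). The stay: two links of 91.5 mm between pins, foot to knee (knob) and knee to a pin on the lid's side, 123 to 137 mm from the hinge. The knob so moves on a 91.5 mm arc about the foot, in the case's x-z plane.
- stay_strain (a joint): Give of the stay's rubber-bushed foot (m): plus when the straight stay is pulled, minus when pressed; 1 mm per 15 N, 3 mm either way damages it. 8 N at the bar against the taut stay gives 1.3 mm. To unlock, pull the knob up and forward along its arc: 1 to 3 N, straight after about 20 mm. From there the lid's weight drives it, with up to 10 N, over the top and down in front until shut.
- pot_center (a point): The pot to pack: round white ceramic with a brass lid and small ball on top, 50 mm diameter (straight from 8 to 52 mm up), 75 mm high, 0.18 kg, standing loose on the counter left or right of the case (a square canister stands on the other side). This point is on its axis, half-way up (37.5 mm); z is its axis.
Things that resemble listed ones, but are neither listed nor needed, are in the scene too. Leave any green or purple look-alike of the part that bears pot_center alone.

How it is judged:
On the way, in this order (a step that is already met when the one before it is completed fails the run):
1. the lid stands open by itself on the locked stay, not touched (value of joint lid_angle above 1.15 rad and velocity of joint lid_angle between -0.1 and 0.1 rad/s and contact force between each of the fingers, the arm and lid below 0.2 N), for 0.3 s.
2. the pot stands in the case, released, with the lid still open (value of joint lid_angle above 1.15 rad and x of pot_center in the frame of case between -0.075 and 0.075 m and y of pot_center in the frame of case between -0.11 and 0.11 m and z of pot_center in the frame of case below 0.052 m and angle between pot_center's own z axis and vertical below 0.12 rad and contact force between the fingers and pot below 0.2 N), for 0.2 s.
At the end, for the whole second after the job is handed in: The lid is shut (angle under 0.03 rad) and the third pot stands upright (within 0.12 rad) on the floor of the case, inside its walls (value of joint lid_angle below 0.03 rad and x of pot_center in the frame of case between -0.075 and 0.075 m and y of pot_center in the frame of case between -0.11 and 0.11 m and z of pot_center in the frame of case below 0.052 m and angle between pot_center's own z axis and vertical below 0.12 rad); the robot touches nothing.
It fails at once if the stay is strained: its foot gives by more than 3 mm (value of joint stay_strain above 0.003 m or value of joint stay_strain below -0.003 m).
It fails at once if the lid is let fall shut: it drops faster than 2 rad/s in its lower half (below 0.6 rad) (value of joint lid_angle below 0.6 rad and velocity of joint lid_angle below -2 rad/s).
It fails at once if something else on the counter or in the case is moved by more than 30 mm (distance of any of canister, mug, tape, spoon, pot_b, pot_c from where it was at the start of the episode above 0.03 m).
It also fails if it takes over 72 s, if anything falls off the work surface, if the arm or the gripper's body presses on something with over 40 N, if the wrist force passes 120 N, or if a joint passes its speed limit or range.

## Working session

There is one attempt and no reset: what is moved stays moved. The work goes in short steps, Python scripts to look and compute and a shell command to move; the robot and the scene stay as the last step left them, time stands still between calls to the robot, and variables do not carry over. Pictures are saved under pics/ and viewed, about 8 in all and at most 12, crops included, and the job is handed in when it is done.

```bash
mkdir -p pics; cat > h.py <<'E'
import numpy as np, cv2
from station import telemetry, grab_frame, arm, regions_of, pinpoint
def save(f,name,crop=None,s=1):
    p=f["pixels"]
    if crop: p=p[crop[1]:crop[3],crop[0]:crop[2]]
    p=cv2.resize(p,None,fx=s,fy=s,interpolation=cv2.INTER_CUBIC)
    cv2.imwrite("pics/"+name,cv2.cvtColor(p,cv2.COLOR_RGB2BGR))
def K(f): return np.array([[f["fx"],0,f["cx"]],[0,f["fy"],f["cy"]],[0,0,1.]])
def ray(f,uv):
    n=cv2.undistortPoints(np.array([[uv]],float),K(f),np.array(f["dist_coeffs"],float))[0,0]
    R=np.array(f["R"]);t=np.array(f["t"])
    return -R.T@t, R.T@np.array([n[0],n[1],1.])
def atz(f,uv,z):
    c,d=ray(f,uv); return c+d*(z-c[2])/d[2]
def tri(obs):
    A=np.zeros((3,3));b=np.zeros(3)
    for f,uv in obs:
        c,d=ray(f,uv);d=d/np.linalg.norm(d);P=np.eye(3)-np.outer(d,d);A+=P;b+=P@c
    return np.linalg.solve(A,b)
def proj(f,X):
    R=np.array(f["R"]);return cv2.projectPoints(np.array([X],float),cv2.Rodrigues(R)[0],np.array(f["t"],float),K(f),np.array(f["dist_coeffs"],float))[0][0,0]
E
python3 - <<'E'
from h import *
np.set_printoptions(precision=4,suppress=True)
s=telemetry.get_state(); print(s["t"],s["eef_pos"],s["ee_rot"],s["width"],s["force"])
fs={}
for c in("scene","top","wrist"):
    f=fs[c]=grab_frame(c); save(f,c+"0.png")
    print(c,"cam at",-np.array(f["R"]).T@np.array(f["t"]))
    for n in("case","lid","lid_handle","knob","rail_mid","pot_center"):
        print(c,n,[(np.round(r["location"],1).tolist(),round(r["p"],2)) for r in pinpoint(c,n)][:4])
    print([(np.round(r["bbox"]).tolist(),round(r["p"],2)) for r in regions_of(c,"pot_center")][:4])
a=cv2.imread("pics/scene0.png");b=cv2.imread("pics/top0.png")
cv2.imwrite("pics/both0.png",cv2.resize(np.vstack([a,b]),(400*1,600)) if 0 else np.hstack([cv2.resize(a,(400,300)),cv2.resize(b,(400,300))]))
E
```

```text
0.0 [0.2191 0.6379 0.2256] [-3.1414 -0.0017 -1.9017] 0.08743917643151403 [ 0.9849 -0.374   0.5099]
scene cam at [ 1.3384 -0.3181  0.8335]
scene case [([247.7, 226.1], 0.71)]
scene lid [([264.0, 220.5], 0.57), ([151.8, 218.1], 0.19)]
scene lid_handle [([213.1, 174.9], 0.81)]
scene knob [([191.4, 226.2], 0.51), ([152.6, 219.9], 0.5)]
scene rail_mid [([192.8, 226.0], 0.89)]
scene pot_center [([348.1, 163.8], 0.83), ([355.8, 141.3], 0.73), ([324.4, 148.2], 0.68), ([293.7, 161.8], 0.68)]
[([342.0, 155.0, 360.0, 180.0], 0.86), ([286.0, 153.0, 303.0, 172.0], 0.76), ([317.0, 139.0, 330.0, 165.0], 0.55)]
top cam at [0.4607 0.0631 1.338 ]
top case [([268.1, 189.1], 0.7)]
top lid [([328.2, 219.1], 0.26)]
top lid_handle [([273.9, 229.3], 0.71)]
top knob [([326.6, 215.0], 0.6)]
top rail_mid []
top pot_center [([140.3, 230.9], 0.78), ([170.7, 230.3], 0.61), ([163.7, 199.7], 0.61), ([202.1, 228.1], 0.54)]
[([157.0, 196.0, 172.0, 206.0], 0.71), ([195.0, 223.0, 211.0, 238.0], 0.53), ([307.0, 196.0, 334.0, 220.0], 0.19)]
wrist cam at [0.2927 0.6128 0.3849]
wrist case []
wrist lid []
wrist lid_handle []
wrist knob []
wrist rail_mid []
wrist pot_center []
[]
```

View pics/scene0.png

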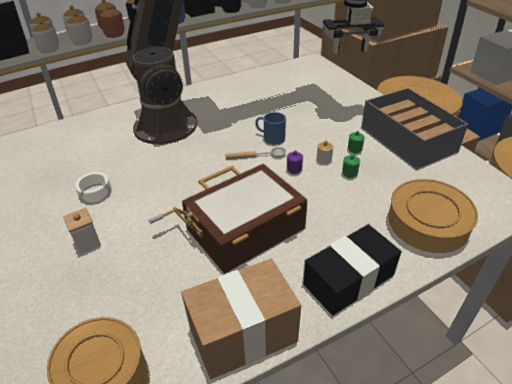

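View pics/top0.png

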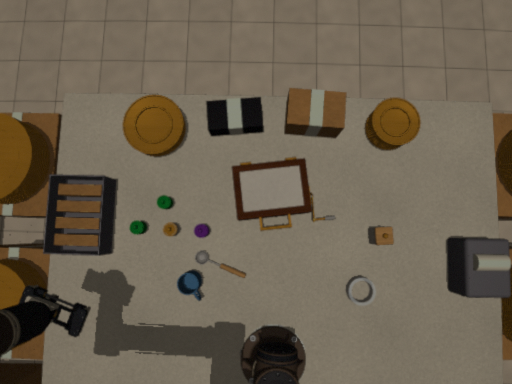

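Scene view: the lid bar is at (218,177), and the stay with its knob is at about (155,217). Pot candidates are the white one with a brass lid at (324,150), green at (356,141) and (351,166), and purple at (294,162). Top view has the same set: white/brass (170,229), green (138,227) and (165,202), purple (202,230). The white/brass one fits the description. I'll confirm it in one crop while measuring.

```bash
python3 - <<'E'
from h import *
np.set_printoptions(precision=4,suppress=True)
S=grab_frame("scene");T=grab_frame("top")
a=cv2.resize(S["pixels"][125:195,270:380],None,fx=4,fy=4,interpolation=cv2.INTER_CUBIC)
b=cv2.resize(T["pixels"][150:240,220:345],None,fx=4,fy=4,interpolation=cv2.INTER_CUBIC)
im=np.zeros((280+0+320,500,3),np.uint8); im[:280,:440]=a; im[280:,:]=b[:320]
cv2.imwrite("pics/c1.png",im[...,::-1])
print("handle tri",tri([(S,(213.1,174.9)),(T,(273.9,229.3))]),atz(T,(273.9,229.3),.101),atz(S,(213.1,174.9),.101))
print("knob",tri([(S,(152.6,219.9)),(T,(326.6,215.0))]))
print("pot",tri([(S,(324.4,148.2)),(T,(170.7,230.3))]),atz(S,(324.4,148.2),.0375),atz(T,(170.7,230.3),.0375))
print("rail",atz(S,(192.8,226.),.066)); print("case", atz(S,(247.7,226.1),0),atz(T,(268.1,189.1),0))
# lid rect in top image: dark-brown frame + white panel
for c,n in(("top","lid"),("top","case")):
  for r in regions_of(c,n)[:2]:
    m=r["pixels"].astype(np.uint8); cn=max(cv2.findContours(m,0,2)[0],key=cv2.contourArea)
    bx=cv2.boxPoints(cv2.minAreaRect(cn)); print(c,n,r["p"],m.sum(),bx.tolist()); print(np.array([atz(T,p,.106)[:2] for p in bx]))
E
```

```text
handle tri [0.4632 0.0053 0.0894] [0.4649 0.01   0.101 ] [ 0.4751 -0.0038  0.101 ]
knob [ 0.5176 -0.1893  0.055 ]
pot [0.4536 0.3837 0.0404] [0.4509 0.3886 0.0375] [0.4525 0.3825 0.0375]
rail [ 0.5959 -0.1163  0.066 ]
case [0.6052 0.0318 0.    ] [0.6156 0.0302 0.    ]
top lid 0.96 4074 [[231.0692596435547, 164.6930694580078], [306.51483154296875, 157.1485137939453], [311.98016357421875, 211.80198669433594], [236.53460693359375, 219.34654235839844]]
[[ 0.6866  0.1642]
 [ 0.7192 -0.0999]
 [ 0.5278 -0.1201]
 [ 0.496   0.1395]]
top case 0.78 4315 [[230.25546264648438, 163.4482421875], [305.4436340332031, 154.90411376953125], [313.3069763183594, 224.10147094726562], [238.11880493164062, 232.64559936523438]]
[[ 0.6909  0.1672]
 [ 0.7272 -0.0961]
 [ 0.4856 -0.125 ]
 [ 0.4506  0.1328]]
```

View pics/c1.png

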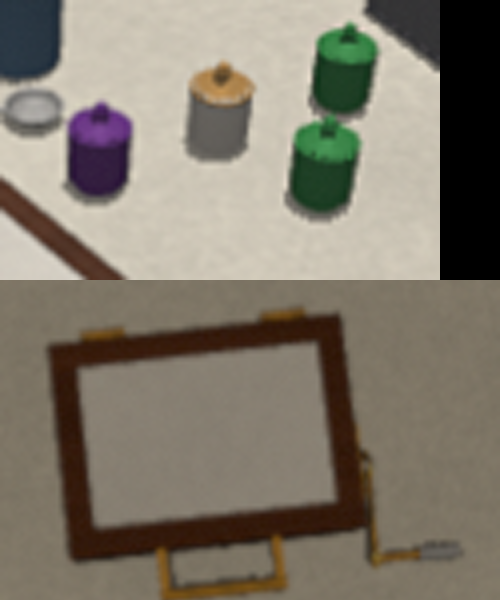

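The crop confirms it: white body, brass lid and ball at scene (324,150), which is top (170,230). The lid is shut, and the knob sits front right. Next I hover over the pull bar with the jaws across it.

```bash
python3 -m inch '0.3 25.4 -63.3 0 0 0 -64; 0.3 25.4 -63.3 0 0 0 -64; 0.3 25.4 -63.3 0 0 0 -64; 0.3 25.4 -63.3 0 0 0 -64; 0.3 25.4 -63.3 0 0 0 -64; 0.3 25.4 -63.3 0 0 0 -64; 0.3 25.4 -63.3 0 0 0 -64; 0.3 25.4 -63.3 0 0 0 -64; 0.3 25.4 -63.3 0 0 0 -64; 0.3 25.4 -63.3 0 0 0 -64; 0.3 25.4 -63.3 0 0 0 -64; 0.3 25.4 -63.3 0 0 0 -64'
python3 - <<'E'
from h import *
np.set_printoptions(precision=4,suppress=True)
s=telemetry.get_state(); print(s["t"],s["eef_pos"],s["ee_rot"],s["q"],s["force"])
f=grab_frame("wrist"); save(f,"w1.png")
for n in("lid_handle",): 
  for r in pinpoint("wrist",n)[:2]: print(n,r["location"],r["p"],atz(f,r["location"],.101))
E
```

```text
t: 2.9
eef_pos: [0.4739, 0.0019, 0.2264]
ee_rot: [-3.141, -0.0, -3.024]
force: [-0.1, -0.2, 0.2]
width: 0.0265
2.9 [0.4739 0.0019 0.2264] [-3.1411 -0.0003 -3.0243] [ 0.4211  0.022  -0.4142  0.0004 -1.1351 -0.304 ] [-0.1067 -0.2495  0.1886]
lid_handle [253.7, 187.8] 0.71 [0.4715 0.0042 0.101 ]
```

View pics/w1.png

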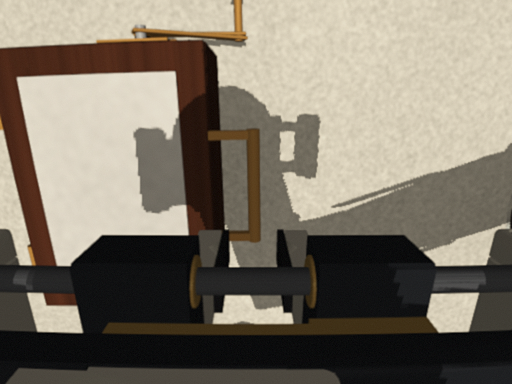

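The wrist view shows the bar along column 254, rows 130–240, lined up between the fingers. It computes to (0.4715, 0.0042). Now I go down and pinch it.

```bash
python3 -m inch '0.3 -0.2 0.2 -5 0 0 0; 0.3 -0.2 0.2 -10 0 0 0; 0.3 -0.2 0.2 -13 0 0 0; 0.3 -0.2 0.2 -14.4 0 0 0; 0.3 -0.2 0.2 -14.4 0 0 0; 0 -0.2 0.2 -14.4 0 0 0; 0 -0.2 0.2 -14.4 0 0 0; 0 -0.2 0.2 -14.4 0 0 0' 15
```

```text
t: 4.0
eef_pos: [0.4725, 0.0071, 0.0837]
ee_rot: [3.141, 0.003, -3.021]
force: [1.5, 2.7, 4.5]
width: 0.0117
```

```bash
python3 - <<'E'
import numpy as np
for t in list(np.arange(.1,1.2,.1))+[1.15,1.2,1.22]+list(np.arange(1.24,1.48,.02)):
    dx=23*(1-np.cos(t))+.5*np.sin(t); dz=23*np.sin(t)-.5*(1-np.cos(t)); print("%.2f: %.2f %.2f %.2f"%(t,dx*.9926,dx*.1217,dz))
E
```

```text
0.10: 0.16 0.02 2.29
0.20: 0.55 0.07 4.56
0.30: 1.17 0.14 6.77
0.40: 2.00 0.24 8.92
0.50: 3.03 0.37 10.97
0.60: 4.27 0.52 12.90
0.70: 5.69 0.70 14.70
0.80: 7.28 0.89 16.35
0.90: 9.03 1.11 17.83
1.00: 10.91 1.34 19.12
1.10: 12.92 1.58 20.22
1.15: 13.96 1.71 20.70
1.20: 15.02 1.84 21.12
1.22: 15.45 1.89 21.27
1.24: 15.88 1.95 21.42
1.26: 16.32 2.00 21.55
1.28: 16.76 2.05 21.68
1.30: 17.20 2.11 21.80
1.32: 17.64 2.16 21.90
1.34: 18.09 2.22 22.00
1.36: 18.54 2.27 22.10
1.38: 18.99 2.33 22.18
1.40: 19.44 2.38 22.25
1.42: 19.89 2.44 22.31
1.44: 20.34 2.49 22.37
1.46: 20.80 2.55 22.41
```

```bash
python3 -m inch '0 0.13 0.02 1.15 0 0 0; 0 0.26 0.03 2.3 0 0 0; 0 0.55 0.07 4.5 0 0 0; 0 1.2 0.15 6.8 0 0 0; 0 2.0 0.25 8.9 0 0 0; 0 2.0 0.25 8.9 0 0 0'
```

```text
t: 4.75
eef_pos: [0.4921, 0.0097, 0.1743]
ee_rot: [3.14, 0.003, -3.021]
force: [-2.6, 2.8, -2.8]
width: 0.0113
```

```bash
python3 -m inch '0 1.03 0.13 2.0 0 0 0; 0 2.27 0.28 3.9 0 0 0; 0 3.69 0.46 5.7 0 0 0; 0 5.28 0.65 7.35 0 0 0; 0 7.03 0.87 8.85 0 0 0; 0 8.9 1.1 10.1 0 0 0; 0 10.9 1.34 11.2 0 0 0; 0 11.9 1.47 11.65 0 0 0; 0 11.9 1.47 11.65 0 0 0; 0 11.9 1.47 11.65 0 0 0'
python3 - <<'E'
from h import *
np.set_printoptions(precision=4,suppress=True)
for i in range(3):
  grab_frame("wrist") if i else 0
  s=telemetry.get_state(); print(s["eef_pos"],s["force"])
E
```

```text
t: 6.0
eef_pos: [0.611, 0.0246, 0.2931]
ee_rot: [3.14, 0.005, -3.021]
force: [-5.5, 3.3, 9.0]
width: 0.0115
[0.611  0.0246 0.2931] [-5.4694  3.27    9.0147]
[0.6109 0.0245 0.2931] [-4.6827  4.3612  9.0652]
[0.6109 0.0246 0.2931] [-5.0271  3.5554  8.4257]
```

```bash
cat > f.py <<'E'
from h import *
s=telemetry.get_state(); p=np.array(s["eef_pos"]);F=np.array(s["force"])
d=p-np.array([.4725,.0071,.0837]); x=d[0]*.9926+d[1]*.1217; a=np.arctan2(d[2]+.003,.231-x)
t=np.array([np.sin(a),np.cos(a)]); r=np.array([-np.cos(a),np.sin(a)]); fx=F[0]*.9926+F[1]*.1217
print("t %.2f theta %.3f R %.4f  Ftan %.2f Frad %.2f"%(s["t"],a-.013,np.hypot(.231-x,d[2]+.003),t@[fx,F[2]],r@[fx,F[2]]),"2.3mm tan step cm: %.2f %.2f %.2f"%(.23*t[0]*.9926,.23*t[0]*.1217,.23*t[1]))
E
python3 f.py; python3 -m inch '0 0.5 0.06 0.25 0 0 0; 0 1.0 0.12 0.45 0 0 0; 0 1.4 0.17 0.6 0 0 0; 0 1.4 0.17 0.6 0 0 0'; python3 f.py
```

```text
t 6.10 theta 1.151 R 0.2313  Ftan -0.85 Frad 9.54 2.3mm tan step cm: 0.21 0.03 0.09
t: 6.6
eef_pos: [0.6253, 0.0264, 0.2991]
ee_rot: [3.14, 0.005, -3.021]
force: [-0.9, 2.6, -2.9]
width: 0.0113
t 6.60 theta 1.219 R 0.2316  Ftan -1.48 Frad -2.54 2.3mm tan step cm: 0.22 0.03 0.08
```

```bash
python3 -m inch '0 0.2 0.02 0.07 0 0 0; 0 0.4 0.05 0.14 0 0 0; 0 0.4 0.05 0.14 0 0 0'; python3 f.py
```

```text
t: 6.98
eef_pos: [0.6296, 0.0269, 0.3007]
ee_rot: [3.14, 0.005, -3.021]
force: [0.1, 2.5, -1.4]
width: 0.0112
t 6.97 theta 1.239 R 0.2317  Ftan -0.05 Frad -1.43 2.3mm tan step cm: 0.22 0.03 0.07
```

```bash
python3 -m inch '0 0.2 0.02 0.07 0 0 0; 0 0.4 0.05 0.13 0 0 0; 0 0.4 0.05 0.13 0 0 0'; python3 f.py
```

```text
t: 7.35
eef_pos: [0.6332, 0.0274, 0.302]
ee_rot: [3.14, 0.004, -3.021]
force: [-3.1, 2.8, -0.4]
width: 0.0113
t 7.35 theta 1.256 R 0.2318  Ftan -2.72 Frad 0.42 2.3mm tan step cm: 0.22 0.03 0.07
```

```bash
python3 -m inch '0 0.2 0.02 0.06 0 0 0; 0 0.2 0.02 0.06 0 0 0'; python3 f.py
```

```text
t: 7.6
eef_pos: [0.6346, 0.0276, 0.3024]
ee_rot: [3.14, 0.003, -3.021]
force: [-4.9, 3.2, -0.7]
width: 0.0111
t 7.60 theta 1.262 R 0.2318  Ftan -4.44 Frad 0.65 2.3mm tan step cm: 0.22 0.03 0.07
```

```bash
python3 -m inch '0 0.25 0.03 0.07 0 0 0; 0 0.25 0.03 0.07 0 0 0; 0 0.25 0.03 0.07 0 0 0'; python3 f.py
```

```text
t: 7.98
eef_pos: [0.6357, 0.0277, 0.3028]
ee_rot: [3.14, -0.0, -3.021]
force: [-6.8, 3.6, -0.0]
width: 0.0112
t 7.97 theta 1.267 R 0.2318  Ftan -6.06 Frad 1.80 2.3mm tan step cm: 0.22 0.03 0.07
```

```bash
python3 -m inch '0 -0.4 -0.05 -0.12 0 0 0; 0 -0.7 -0.09 -0.22 0 0 0; 0 -0.9 -0.11 -0.28 0 0 0; 0 -0.9 -0.11 -0.28 0 0 0'; python3 f.py
```

```text
t: 8.48
eef_pos: [0.6268, 0.0266, 0.3]
ee_rot: [3.14, 0.0, -3.021]
force: [-0.1, 2.6, -2.6]
width: 0.0116
t 8.47 theta 1.226 R 0.2319  Ftan -0.61 Frad -2.56 2.3mm tan step cm: 0.22 0.03 0.07
```

```bash
python3 -m inch '0 -0.2 -0.02 -0.06 0 0 0; 0 -0.3 -0.04 -0.1 0 0 0; 0 -0.3 -0.04 -0.1 0 0 0'; python3 f.py
```

```text
t: 8.85
eef_pos: [0.6241, 0.0262, 0.299]
ee_rot: [3.14, 0.001, -3.021]
force: [0.4, 2.0, -3.3]
width: 0.0112
t 8.85 theta 1.214 R 0.2319  Ftan -0.47 Frad -3.33 2.3mm tan step cm: 0.21 0.03 0.08
```

```bash
python3 -m inch '0 -0.2 -0.02 -0.06 0 0 0; 0 -0.3 -0.04 -0.1 0 0 0; 0 -0.3 -0.04 -0.1 0 0 0'; python3 f.py; python3 -m inch '0 -0.2 -0.02 -0.06 0 0 0; 0 -0.2 -0.02 -0.06 0 0 0'; python3 f.py
```

```text
t: 9.22
eef_pos: [0.622, 0.0259, 0.2983]
ee_rot: [3.14, 0.003, -3.021]
force: [5.4, 2.1, -3.0]
width: 0.0114
t 9.22 theta 1.204 R 0.2320  Ftan 4.24 Frad -4.82 2.3mm tan step cm: 0.21 0.03 0.08
t: 9.48
eef_pos: [0.6212, 0.0258, 0.298]
ee_rot: [3.14, 0.006, -3.021]
force: [6.2, 1.5, -4.8]
width: 0.0113
t 9.47 theta 1.201 R 0.2320  Ftan 4.27 Frad -6.77 2.3mm tan step cm: 0.21 0.03 0.08
```

```bash
python3 -m inch '0 0.1 0.01 0.03 0 0 0; 0.35 0.1 0.01 0.03 0 0 0; 0.35 0.1 0.01 0.03 0 0 0; 0.35 0.1 0.01 0.03 0 0 0'; python3 f.py; python3 -m inch '0.35 0 0 3 0 0 0; 0.35 0 0 6 0 0 0; 0.35 0 0 6 0 0 0; 0.35 0 0 6 0 0 0'; python3 - <<'E'
from h import *
np.set_printoptions(precision=4,suppress=True)
S=grab_frame("scene"); T=grab_frame("top"); save(S,"s2.png",(130,90,380,270),3)
o={}
for n in("lid_handle","knob","rail_mid","pot_center"):
  for c,f in(("scene",S),("top",T)):
    o[c]=[(np.round(r["location"],1).tolist(),round(r["p"],2)) for r in pinpoint(c,n)][:4]; print(n,c,o[c])
  if o["scene"] and o["top"] and n!="pot_center": print(n,tri([(S,o["scene"][0][0]),(T,o["top"][0][0])]))
for c,f in(("scene",S),("top",T)): print(proj(f,[.6074+.0337+.0241,.021+.0041-.1965,.135]))
E
```

```text
t: 9.98
eef_pos: [0.6218, 0.0256, 0.2986]
ee_rot: [3.14, 0.005, -3.021]
force: [-0.7, -0.7, 0.5]
width: 0.0297
t 9.97 theta 1.204 R 0.2323  Ftan -0.55 Frad 0.70 2.3mm tan step cm: 0.21 0.03 0.08
t: 10.48
eef_pos: [0.6214, 0.0255, 0.358]
ee_rot: [3.14, 0.004, -3.021]
force: [-0.2, -0.1, 0.7]
width: 0.0307
lid_handle scene [([242.2, 133.1], 0.84)]
lid_handle top []
knob scene [([175.8, 234.4], 0.54)]
knob top [([329.4, 172.4], 0.53)]
knob [ 0.6628 -0.1763  0.1288]
rail_mid scene [([191.6, 228.0], 0.56), ([243.2, 133.0], 0.54)]
rail_mid top [([306.9, 192.3], 0.57)]
rail_mid [ 0.598  -0.1143  0.0602]
pot_center scene [([350.7, 165.1], 0.85), ([326.4, 150.3], 0.62), ([357.2, 142.2], 0.62), ([294.8, 160.5], 0.43)]
pot_center top [([139.2, 229.4], 0.5)]
[178.0656 232.4111]
[328.4744 171.4445]
```

View pics/s2.png

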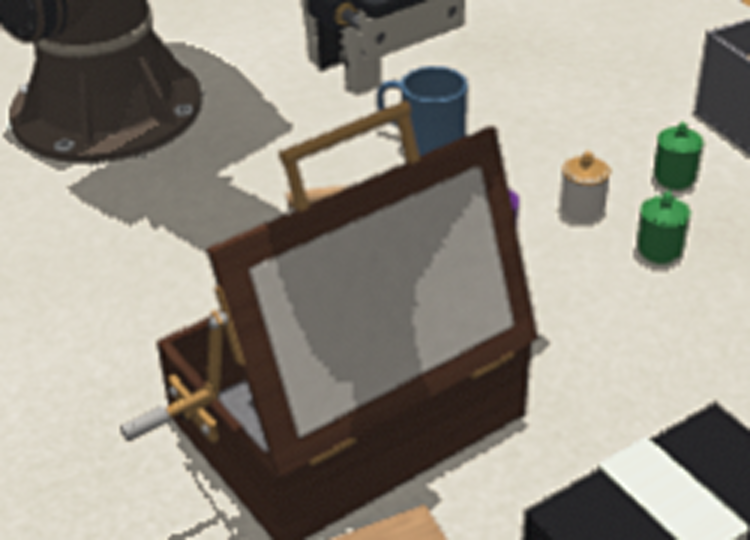

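The lid stands by itself: the stay is straight at about (175,232) in the full frame, and the knob computes to (0.663, -0.176, 0.129). On to the white pot.

```bash
python3 -m inch '0.35 -2.5 5.3 0 0 0 0; 0.35 -5 10.6 0 0 0 -10; 0.8 -7.5 15.9 0 0 0 -20; 0.8 -10 21.2 -3 0 0 -30; 0.8 -12.5 26.5 -7 0 0 -40; 0.8 -15 31.8 -12 0 0 -50; 0.8 -16.9 35.8 -15.8 0 0 -60; 0.8 -16.9 35.8 -15.8 0 0 -70; 0.8 -16.9 35.8 -15.8 0 0 -80; 0.8 -16.9 35.8 -15.8 0 0 -90; 0.8 -16.9 35.8 -15.8 0 0 -90; 0.8 -16.9 35.8 -15.8 0 0 -90'
python3 - <<'E'
from h import *
np.set_printoptions(precision=4,suppress=True)
s=telemetry.get_state(); print(s["q"])
f=grab_frame("wrist"); save(f,"w3.png")
for r in pinpoint("wrist","pot_center")[:5]: print(r["location"],r["p"],atz(f,r["location"],.0375))
for r in regions_of("wrist","pot_center")[:5]: print(r["bbox"],r["p"],atz(f,[(r["bbox"][0]+r["bbox"][2])/2,(r["bbox"][1]+r["bbox"][3])/2],.0375))
E
```

```text
t: 12.48
eef_pos: [0.4529, 0.3835, 0.2005]
ee_rot: [3.14, 0.005, 1.695]
force: [-0.3, -0.1, -0.6]
width: 0.0699
[ 1.0347  0.2448 -0.2127  0.0047 -1.1162 -2.4829]
[147.1, 165.1] 0.88 [0.4545 0.2696 0.0375]
[264.8, 265.1] 0.76 [0.5573 0.4103 0.0375]
[253.2, 177.9] 0.64 [0.4543 0.3836 0.0375]
[226.7, 149.6, 273.2, 204.2] 0.95 [0.4537 0.38   0.0375]
[334.9, 169.1, 391.0, 224.0] 0.87 [0.4601 0.5056 0.0375]
[117.0, 138.3, 176.9, 192.6] 0.8 [0.4549 0.2694 0.0375]
[244.4, 233.8, 287.0, 263.4] 0.74 [0.5358 0.4084 0.0375]
```

View pics/w3.png

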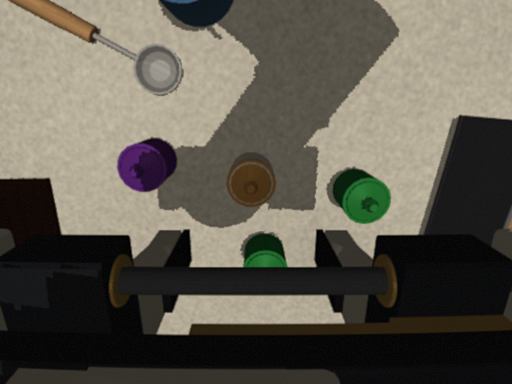

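The white/brass pot at (251,183) sits between the fingers, and the green and purple ones are clear of both. I go down and grip.

```bash
python3 -m inch '0.8 0.1 0 -6 0 0 0; 0.8 0.1 0 -12 0 0 0; 0.8 0.1 0 -16 0 0 0; 0.8 0.1 0 -18 0 0 0; 0.8 0.1 0 -18 0 0 0; 0 0.1 0 -18 0 0 0; 0 0.1 0 -18 0 0 0; 0 0.1 0 -18 0 0 0; 0 0.1 0 -18 0 0 0' 20; python3 -m inch '0 0 0 4 0 0 0; 0 0 0 9 0 0 0; 0 0 0 14 0 0 0; 0 0 0 15 0 0 0'
```

```text
t: 13.75
eef_pos: [0.4543, 0.3837, 0.0218]
ee_rot: [3.139, 0.004, 1.694]
force: [-1.6, -2.5, 6.8]
width: 0.0494
t: 14.25
eef_pos: [0.4554, 0.3854, 0.176]
ee_rot: [3.134, -0.001, 1.694]
force: [0.9, -0.2, -2.6]
width: 0.0498
```

```bash
python3 -m inch '0 1.8 -6.2 0 0 0 0; 0 3.6 -12.4 0 0 0 0; 0 5.3 -18.5 0 0 0 0; 0 7.1 -24.7 0 0 0 0; 0 8.9 -30.9 0 0 0 0; 0 10.63 -37 0 0 0 0; 0 10.63 -37 0 0 0 0; 0 10.63 -37 0 0 0 0; 0 10.63 -37 0 0 0 0'
python3 - <<'E'
from h import *
s=telemetry.get_state(); print(np.round(s["q"],2))
a=grab_frame("scene"); b=grab_frame("top")
im=np.hstack([cv2.resize(a["pixels"][90:270,130:310],(400,400)),cv2.resize(b["pixels"][110:270,190:350],(400,400))])
cv2.imwrite("pics/p4.png",im[...,::-1])
E
```

```text
t: 15.38
eef_pos: [0.5613, 0.0164, 0.1757]
ee_rot: [3.135, -0.002, 1.695]
force: [-0.1, 0.2, -2.0]
width: 0.0496
[ 0.38  0.21 -0.32  0.   -1.04 -1.82]
```

View pics/p4.png

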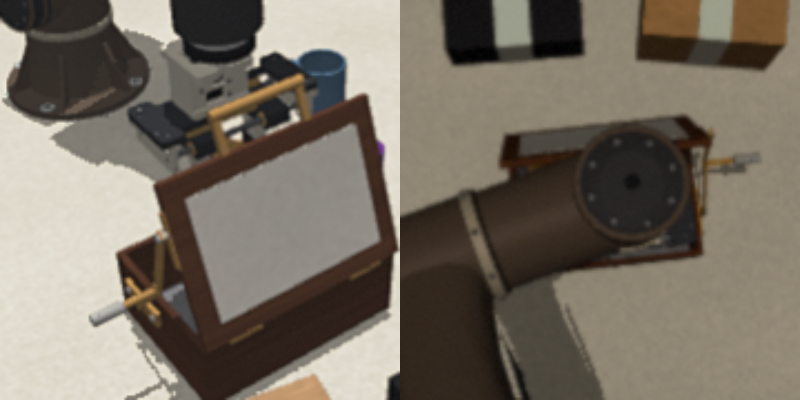

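The pot hangs over the front half of the case and the lid is still up. Before lowering, I check how high the wrist housing sits relative to the lid bar.

```bash
python3 - <<'E'
from h import *
np.set_printoptions(precision=4,suppress=True)
a=grab_frame("scene"); b=grab_frame("top")
for z in(.35,.4,.45,.5,.55): 
  c=atz(b,(282,182),z); e=atz(b,(282,159),z); print(z,c,"r",np.linalg.norm(c-e), "scene px",proj(a,c))
p=telemetry.get_state()["eef_pos"]
for h in(0,.1,.15,.2,.25,.3,.35,.4): print(h,proj(a,np.array(p)+[0,0,h]))
save(a,"s5.png",(140,0,320,200),3)
E
```

```text
0.35 [0.5959 0.0004 0.35  ] r 0.06528945212233374 scene px [227.8339 115.5024]
0.4 [0.5891 0.0036 0.4   ] r 0.06198517061102658 scene px [226.4036  93.2053]
0.45 [0.5822 0.0068 0.45  ] r 0.058680889099719316 scene px [224.9124  69.7165]
0.5 [0.5754 0.0099 0.5   ] r 0.05537660758841216 scene px [223.3611  44.9967]
0.55 [0.5685 0.0131 0.55  ] r 0.052072326077105005 scene px [221.7517  19.0196]
0 [232.0171 167.9387]
0.1 [229.6945 134.3511]
0.15 [228.4341 115.9397]
0.2 [227.1023  96.3407]
0.25 [225.6958  75.4684]
0.3 [224.2114  53.2359]
0.35 [222.6468  29.559 ]
0.4 [221.0014   4.3616]
```

View pics/s5.png

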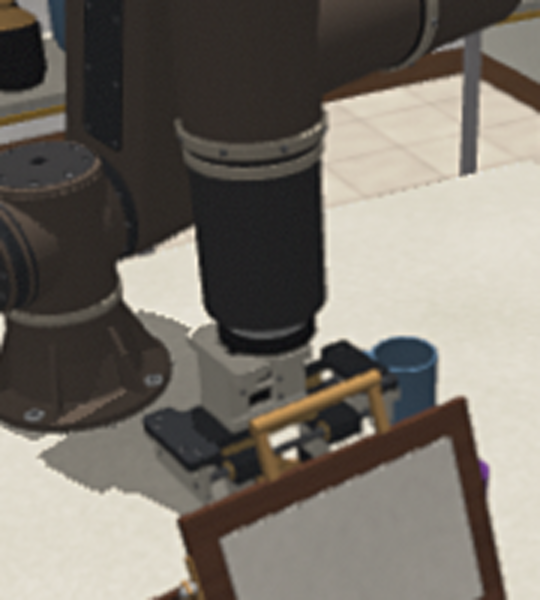

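The wrist cylinder has a radius of about 40 mm and is centred on the tool, so it clears the bar by 14 mm or more. Lowering now.

```bash
python3 -m inch '0 -0.1 0 -4 0 0 0; 0 -0.1 0 -8 0 0 0; 0 -0.1 0 -11 0 0 0; 0 -0.1 0 -13 0 0 0; 0 -0.1 0 -14 0 0 0; 0 -0.1 0 -14.4 0 0 0; 0 -0.1 0 -14.4 0 0 0'
```

```text
t: 16.45
eef_pos: [0.5609, 0.0168, 0.0325]
ee_rot: [3.133, -0.002, 1.696]
force: [0.8, 0.0, -1.7]
width: 0.05
```

```bash
python3 -m inch '0 0 0 -0.25 0 0 0; 0 0 0 -0.25 0 0 0'; python3 -m inch '0.7 0 0 0 0 0 0; 0.7 0 0 0 0 0 0; 0.7 0 0 0 0 0 0; 0.7 0 0 2 0 0 0; 0.7 0 0 6 0 0 0; 0.7 0 0 11 0 0 0; 0.7 -4 0 17 0 0 0; 0.7 -10 -2 22 0 0 0; 0.7 -10 -2 22 0 0 0; 0.7 -10 -2 22 0 0 0'
python3 - <<'E'
from h import *
np.set_printoptions(precision=4,suppress=True)
a=grab_frame("scene"); b=grab_frame("top"); w=grab_frame("wrist")
for c,f in(("top",b),("wrist",w)):
  for r in pinpoint(c,"pot_center")[:6]:
    X=atz(f,r["location"],.0455); d=X[:2]-[.6074,.021]; print(c,r["location"],round(r["p"],2),X,"case",d[0]*.9926+d[1]*.1217,-d[0]*.1217+d[1]*.9926)
for c,f in(("top",b),("scene",a)):
  print(c,"knob",[(r["location"],r["p"]) for r in pinpoint(c,"knob")])
im=np.hstack([cv2.resize(b["pixels"][130:250,200:350],(500,400)),cv2.resize(w["pixels"],(300,225)).repeat(1,0) if 0 else np.vstack([cv2.resize(w["pixels"],(300,225)),np.zeros((175,300,3),np.uint8)])])
cv2.imwrite("pics/p6.png",im[...,::-1])
E
```

```text
t: 16.7
eef_pos: [0.5612, 0.0169, 0.0305]
ee_rot: [3.133, -0.002, 1.696]
force: [-0.6, -0.4, -1.9]
width: 0.0499
t: 17.95
eef_pos: [0.4609, -0.0032, 0.2527]
ee_rot: [3.128, -0.003, 1.696]
force: [1.0, 0.4, -0.8]
width: 0.0612
top [165.8, 199.9] 0.73 [0.5624 0.4038 0.0455] case 0.0019452992700978722 0.3854556364457471
top [201.7, 227.8] 0.7 [0.4643 0.2683 0.0455] case -0.11189265998234811 0.26291266359301707
top [136.0, 228.0] 0.51 [0.4576 0.5079 0.0455] case -0.08943818413716026 0.5015550166957213
top [270.8, 200.9] 0.47 [0.5674 0.0207 0.0455] case -0.039721764644126877 0.004569242329163003
wrist [463.2, 184.0] 0.87 [0.4496 0.2611 0.0455] case -0.12743676809253057 0.2574949314919742
wrist [258.8, 246.5] 0.84 [0.5655 0.0187 0.0455] case -0.041890487803213285 0.0028684703319792797
top knob [([326.8, 170.9], 0.55)]
scene knob [([175.4, 230.7], 0.48)]
```

View pics/p6.png

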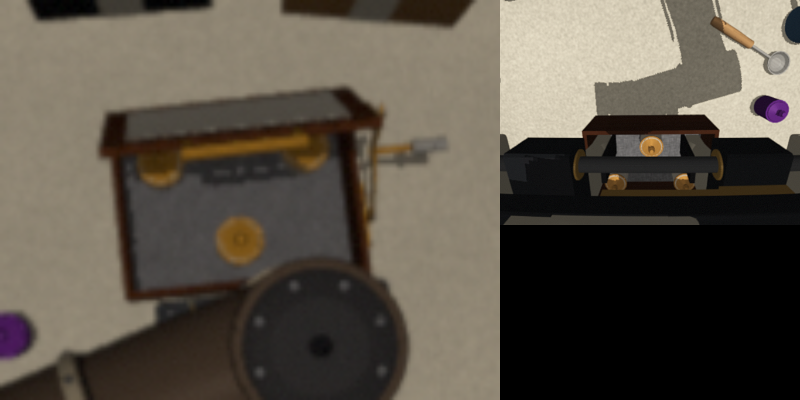

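The third pot's brass top is at (240,240) in the crop. It stands free in the front half of the case, at about (-43, +3) mm in the case frame, and the lid is still up. Now I swing round to the knob, turning while clear in front.

```bash
python3 -m inch '0.45 0 -5 0 0 0 10; 0.45 0 -10 0 0 0 20; 0.45 0 -15 0 0 0 30; 0.45 0 -17.3 0 0 0 40; 0.45 0 -17.3 0 0 0 50; 0.45 0 -17.3 0 0 0 60; 0.45 3 -17.3 0 0 0 70; 0.45 8 -17.3 0 0 0 80; 0.45 14 -17.3 0 0 0 90; 0.45 16 -17.3 0 0 0 90; 0.45 17 -17.3 0 0 0 90; 0.45 17 -17.3 0 0 0 90'
python3 - <<'E'
from h import *
np.set_printoptions(precision=4,suppress=True)
a=grab_frame("scene");w=grab_frame("wrist"); save(w,"w7.png")
for r in pinpoint("wrist","knob")[:3]:
    print(r["location"],r["p"],atz(w,r["location"],.132))
for r in regions_of("wrist","knob")[:2]: print(r["bbox"],r["p"])
for r in pinpoint("scene","knob")[:2]: print("scene",r["location"],r["p"])
print(proj(w,[.6628,-.1763,.13]))
E
```

```text
t: 19.8
eef_pos: [0.6312, -0.1761, 0.2484]
ee_rot: [3.134, -0.003, -3.016]
force: [-0.2, -0.7, -0.9]
width: 0.0393
[222.1, 190.4] 0.7 [ 0.6573 -0.1693  0.132 ]
[213.0, 171.8, 228.7, 207.6] 0.9
scene [176.9, 233.4] 0.63
[217.1326 181.9093]
```

View pics/w7.png

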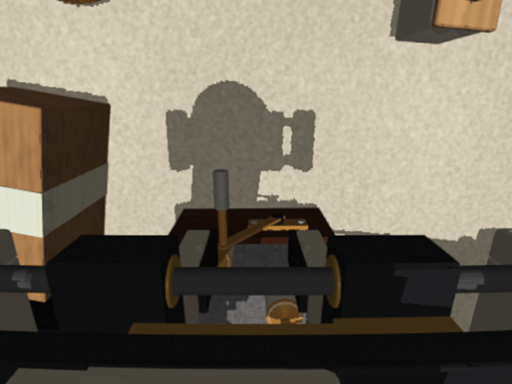

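```bash
python3 - <<'E'
from h import *
np.set_printoptions(precision=4,suppress=True)
a=grab_frame("scene");w=grab_frame("wrist");b=grab_frame("top")
def C(X): d=X[:2]-[.6074,.021]; return np.array([d[0]*.9926+d[1]*.1217,-d[0]*.1217+d[1]*.9926,X[2]])
for uv in((176.9,233.4),(178.8,230.5)):
    X=tri([(a,uv),(w,(221.3,189.8))]); print(X,C(X))
X=tri([(a,(178.8,230.5)),(w,(221.3,189.8)),(b,(328.7,173.2))]); print("3",X,C(X))
for p in((221.5,173),(221.5,206)):
    X=atz(w,p,.132); print(C(X))
E
```

```text
[ 0.6589 -0.1708  0.1278] [ 0.0278 -0.1966  0.1278]
[ 0.6583 -0.1684  0.1325] [ 0.0275 -0.1942  0.1325]
3 [ 0.6591 -0.17    0.1348] [ 0.0281 -0.1959  0.1348]
[ 0.0269 -0.2113  0.132 ]
[ 0.0277 -0.1792  0.132 ]
```

```bash
python3 -m inch '0.45 2.7 0.5 -3 0 0 0; 0.45 2.7 0.5 -7 0 0 0; 0.45 2.7 0.5 -10 0 0 0; 0.45 2.7 0.5 -12 0 0 0; 0.45 2.7 0.5 -13.2 0 0 0; 0.45 2.7 0.5 -13.2 0 0 0; 0.45 2.7 0.5 -13.2 0 0 0' 8
python3 - <<'E'
from h import *
w=grab_frame("wrist"); save(w,"w8.png",(150,120,370,384),2)
print([(r["location"],r["p"],atz(w,r["location"],.135)) for r in pinpoint("wrist","knob")[:2]])
E
```

```text
t: 21.08
eef_pos: [0.6586, -0.1712, 0.1192]
ee_rot: [3.135, 0.001, -3.016]
force: [0.8, 0.1, -0.1]
width: 0.0394
[([251.4, 261.5], 0.55, array([ 0.65811481, -0.16944241,  0.135     ]))]
```

View pics/w8.png

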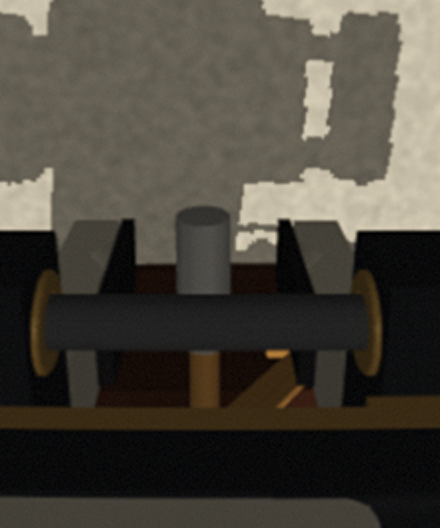

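The roller, at (203,260) in the crop, is centred between the fingers. I close on it.

```bash
python3 -m inch '0.45 0 0 -0.3 0 0 0; 0.3 0 0 -0.3 0 0 0; 0.2 0 0 -0.3 0 0 0; 0 0 0 -0.3 0 0 0; 0 0 0 -0.3 0 0 0; 0 0 0 -0.3 0 0 0' 8
python3 -m inch '0 0 0 0 0 0 0; 0 0 0 0 0 0 0' 25
```

```text
t: 21.92
eef_pos: [0.659, -0.1712, 0.1164]
ee_rot: [3.135, 0.002, -3.016]
force: [1.9, 0.4, -0.5]
width: 0.0135
t: 22.18
eef_pos: [0.659, -0.1712, 0.1163]
ee_rot: [3.135, 0.002, -3.016]
force: [1.3, -0.2, 0.6]
width: 0.0133
```

```bash
cat > k.py <<'E'
from h import *
import os,sys
from scipy.optimize import least_squares
s=telemetry.get_state(); p=np.array(s["eef_pos"]);F=np.array(s["force"]); M=np.array(s["moment"])
d=p-[.6074,.021,0]; x=d[0]*.9926+d[1]*.1217; y=-d[0]*.1217+d[1]*.9926; z=p[2]+.019
if len(sys.argv)>1: open("kp.txt","a").write("%f %f\n"%(x,z))
fx=F[0]*.9926+F[1]*.1217; fy=-F[0]*.1217+F[1]*.9926
P=np.loadtxt("kp.txt",ndmin=2) if os.path.exists("kp.txt") else np.zeros((0,2))
# centre from points, R fixed, weak prior at foot (-.025,.066) plus grip z offset
r=least_squares(lambda c:np.r_[(np.hypot(P[:,0]-c[0],P[:,1]-c[1])-.0915)/.001,(c[0]+.025)/.005,(c[1]-.066)/.004],[-.025,.066]).x
a=np.arctan2(z-r[1],x-r[0])
print("t %.2f case x %.1f y %.1f z %.1f  centre %.1f %.1f R %.1f phi %.1f"%(s["t"],x*1e3,y*1e3,z*1e3,r[0]*1e3,r[1]*1e3,1e3*np.hypot(z-r[1],x-r[0]),np.degrees(a)),"Ffwd %.1f Frad %.1f Fy %.1f"%(-np.sin(a)*fx+np.cos(a)*F[2],np.cos(a)*fx+np.sin(a)*F[2],fy))
for dg in(5,10,15,20,25,30,40,50):
    b=a+np.radians(dg); dx=.0915*np.cos(b)+r[0]-x; dz=.0915*np.sin(b)+r[1]-z; print(dg,"%.2f %.2f %.2f"%(dx*99.26,dx*12.17,dz*100))
E
python3 k.py 1; python3 -m inch '0 -0.4 -0.05 0.3 0 0 0; 0 -0.8 -0.1 0.55 0 0 0; 0 -1.1 -0.13 0.7 0 0 0; 0 -1.1 -0.13 0.7 0 0 0'; python3 k.py 1
```

```text
t 22.18 case x 27.8 y -197.0 z 135.3  centre -28.3 63.3 R 91.3 phi 52.1 Ffwd -0.7 Frad 1.3 Fy -0.3
5 -0.63 -0.08 0.48
10 -1.32 -0.16 0.88
15 -2.03 -0.25 1.23
20 -2.77 -0.34 1.50
25 -3.54 -0.43 1.72
30 -4.32 -0.53 1.86
40 -5.90 -0.72 1.94
50 -7.47 -0.92 1.75
t: 22.68
eef_pos: [0.648, -0.1726, 0.1239]
ee_rot: [3.135, 0.003, -3.016]
force: [1.8, -0.2, 1.0]
width: 0.0132
t 22.68 case x 16.7 y -197.1 z 142.9  centre -28.2 63.2 R 91.5 phi 60.6 Ffwd -1.1 Frad 1.7 Fy -0.4
5 -0.71 -0.09 0.36
10 -1.44 -0.18 0.66
15 -2.20 -0.27 0.89
20 -2.97 -0.36 1.06
25 -3.76 -0.46 1.15
30 -4.55 -0.56 1.18
40 -6.13 -0.75 1.03
50 -7.65 -0.94 0.60
```

```bash
python3 -m inch '0 -0.7 -0.09 0.36 0 0 0; 0 -1.44 -0.18 0.66 0 0 0; 0 -2.0 -0.25 0.83 0 0 0; 0 -2.0 -0.25 0.83 0 0 0'; python3 k.py 1
```

```text
t: 23.18
eef_pos: [0.6275, -0.1754, 0.1328]
ee_rot: [3.136, 0.003, -3.016]
force: [1.9, -1.8, 4.7]
width: 0.0131
t 23.18 case x -3.9 y -197.4 z 151.8  centre -28.7 63.6 R 91.6 phi 74.3 Ffwd -0.3 Frad 5.0 Fy -2.0
5 -0.77 -0.09 0.17
10 -1.56 -0.19 0.29
15 -2.35 -0.29 0.33
20 -3.14 -0.39 0.31
25 -3.93 -0.48 0.21
30 -4.70 -0.58 0.05
40 -6.20 -0.76 -0.48
50 -7.58 -0.93 -1.26
```

```bash
python3 -m inch '0 -0.7 -0.09 0.22 0 0 0; 0 -1.5 -0.19 0.38 0 0 0; 0 -2.3 -0.28 0.45 0 0 0; 0 -3.1 -0.38 0.42 0 0 0; 0 -3.1 -0.38 0.42 0 0 0'; python3 k.py 1
```

```text
t: 23.8
eef_pos: [0.595, -0.1795, 0.1367]
ee_rot: [3.136, 0.002, -3.017]
force: [-1.9, -3.2, -0.2]
width: 0.0134
t 23.80 case x -36.7 y -197.5 z 155.7  centre -29.7 64.2 R 91.8 phi 94.4 Ffwd 2.3 Frad 0.0 Fy -3.0
5 -0.78 -0.10 -0.12
10 -1.56 -0.19 -0.29
15 -2.32 -0.28 -0.52
20 -3.05 -0.37 -0.81
25 -3.76 -0.46 -1.18
30 -4.43 -0.54 -1.60
40 -5.66 -0.69 -2.61
50 -6.69 -0.82 -3.82
```

```bash
python3 -m inch '0 -0.78 -0.1 -0.1 0 0 0; 0 -1.56 -0.19 -0.27 0 0 0; 0 -2.32 -0.28 -0.5 0 0 0; 0 -3.05 -0.37 -0.8 0 0 0; 0 -3.76 -0.46 -1.17 0 0 0; 0 -4.43 -0.54 -1.6 0 0 0; 0 -4.43 -0.54 -1.6 0 0 0' 35; python3 k.py 1
```

```text
t: 24.68
eef_pos: [0.5481, -0.1854, 0.1196]
ee_rot: [3.135, -0.002, -3.017]
force: [-2.0, -6.0, -0.8]
width: 0.0129
t 24.68 case x -84.0 y -197.7 z 138.6  centre -30.1 64.4 R 91.7 phi 126.0 Ffwd 2.6 Frad 1.0 Fy -5.7
5 -0.61 -0.07 -0.51
10 -1.18 -0.15 -1.06
15 -1.71 -0.21 -1.66
20 -2.18 -0.27 -2.30
25 -2.60 -0.32 -2.98
30 -2.95 -0.36 -3.69
40 -3.47 -0.42 -5.20
50 -3.71 -0.46 -6.78
```

```bash
python3 -m inch '0 -0.61 -0.1 -0.51 0 0 0; 0 -1.18 -0.2 -1.06 0 0 0; 0 -1.71 -0.3 -1.66 0 0 0; 0 -2.18 -0.37 -2.3 0 0 0; 0 -2.6 -0.42 -2.98 0 0 0; 0 -2.95 -0.46 -3.69 0 0 0; 0 -3.24 -0.5 -4.44 0 0 0; 0 -3.24 -0.5 -4.44 0 0 0'; python3 k.py 1
```

```text
t: 25.68
eef_pos: [0.5156, -0.1903, 0.0746]
ee_rot: [3.135, -0.002, -3.017]
force: [0.2, -0.1, -5.1]
width: 0.0129
t 25.68 case x -116.8 y -198.5 z 93.6  centre -30.1 64.4 R 91.5 phi 161.4 Ffwd 4.8 Frad -1.8 Fy -0.1
5 -0.22 -0.03 -0.77
10 -0.37 -0.05 -1.55
15 -0.46 -0.06 -2.34
20 -0.47 -0.06 -3.14
25 -0.42 -0.05 -3.94
30 -0.29 -0.04 -4.73
40 0.16 0.02 -6.26
50 0.86 0.11 -7.69
```

```bash
python3 -m inch '0 -0.22 -0.03 -0.77 0 0 0; 0 -0.37 -0.05 -1.55 0 0 0; 0 -0.45 -0.06 -2.2 0 0 0; 0 -0.47 -0.06 -2.7 0 0 0; 0 -0.47 -0.06 -2.7 0 0 0'; python3 k.py 1; python3 -m inch '0 0 0 -0.25 0 0 0; 0 0 0 -0.5 0 0 0; 0 0 0 -0.5 0 0 0'; python3 k.py | head -1
```

```text
t: 26.3
eef_pos: [0.5109, -0.1909, 0.0472]
ee_rot: [3.135, -0.003, -3.017]
force: [-0.3, -0.4, -3.8]
width: 0.013
t 26.30 case x -121.6 y -198.6 z 66.2  centre -30.1 64.4 R 91.5 phi 178.9 Ffwd 3.8 Frad 0.3 Fy -0.3
5 0.02 0.00 -0.80
10 0.11 0.01 -1.59
15 0.27 0.03 -2.37
20 0.49 0.06 -3.14
25 0.78 0.10 -3.88
30 1.13 0.14 -4.60
40 2.01 0.25 -5.92
50 3.11 0.38 -7.07
t: 26.68
eef_pos: [0.5109, -0.1909, 0.0421]
ee_rot: [3.135, -0.003, -3.017]
force: [-0.4, -1.3, -3.6]
width: 0.0128
t 26.68 case x -121.6 y -198.6 z 61.1  centre -30.1 64.4 R 91.5 phi -177.9 Ffwd 3.6 Frad 0.7 Fy -1.2
```

```bash
for i in 1; do python3 -m inch '0 0.02 0 -0.3 0 0 0; 0 0.02 0 -0.3 0 0 0'; python3 k.py | head -1; done; python3 -m inch '0 0.03 0 -0.2 0 0 0; 0 0.03 0 -0.2 0 0 0'; python3 k.py | head -1;
```

```text
t: 26.92
eef_pos: [0.5111, -0.1909, 0.0389]
ee_rot: [3.135, -0.003, -3.017]
force: [-1.0, -0.8, -4.4]
width: 0.0131
t 26.93 case x -121.4 y -198.6 z 57.9  centre -30.1 64.4 R 91.5 phi -175.9 Ffwd 4.3 Frad 1.4 Fy -0.6
t: 27.18
eef_pos: [0.5116, -0.191, 0.0371]
ee_rot: [3.135, -0.002, -3.017]
force: [-2.5, -0.4, -0.9]
width: 0.0129
t 27.18 case x -120.8 y -198.7 z 56.1  centre -30.1 64.4 R 91.1 phi -174.8 Ffwd 0.7 Frad 2.6 Fy -0.1
```

```bash
python3 -m inch '0 0.05 0 -0.2 0 0 0; 0 0.05 0 -0.2 0 0 0'; python3 k.py | head -1;
```

```text
t: 27.42
eef_pos: [0.5124, -0.191, 0.0355]
ee_rot: [3.135, -0.002, -3.017]
force: [-2.5, -0.2, 4.8]
width: 0.013
t 27.43 case x -120.1 y -198.9 z 54.5  centre -30.1 64.4 R 90.6 phi -173.7 Ffwd -5.0 Frad 2.0 Fy 0.1
```

The force at the knob has reversed, so the lid is seated. I ease off, release and rise clear.

```bash
python3 -m inch '0 0 0 0.08 0 0 0; 0.45 0 0 0.08 0 0 0; 0.45 0 0 0.08 0 0 0; 0.45 0 0 0.08 0 0 0; 0.45 0 0 3 0 0 0; 0.45 0 0 8 0 0 0; 0.45 0 0 14 0 0 0; 0.45 -5 -3 18 0 0 0; 0.45 -8 -8 18 0 0 0; 0.45 -8 -12 18 0 0 0; 0.45 -8 -12 18 0 0 0'
python3 - <<'E'
from h import *
np.set_printoptions(precision=4,suppress=True)
a=grab_frame("scene");b=grab_frame("top")
for n in("lid_handle","knob"):
  u=pinpoint("scene",n);v=pinpoint("top",n)
  print(n,[(r["location"],round(r["p"],2)) for r in u[:2]],[(r["location"],round(r["p"],2)) for r in v[:2]])
  if u and v: print(tri([(a,u[0]["location"]),(b,v[0]["location"])]))
im=np.hstack([cv2.resize(a["pixels"][130:270,140:320],(400,311)),cv2.resize(b["pixels"][140:250,210:350],(400,311))])
cv2.imwrite("pics/p9.png",im[...,::-1])
z=cv2.imread("pics/scene0.png"); d=cv2.absdiff(z[125:280,170:320],a["pixels"][125:280,170:320,::-1]).max(2); print("diff to start",(d>40).sum())
E
```

```text
t: 28.8
eef_pos: [0.4319, -0.3131, 0.2156]
ee_rot: [3.136, -0.002, -3.02]
force: [-0.7, 0.5, -0.3]
width: 0.0394
lid_handle [([216.2, 172.0], 0.61)] [([276.3, 228.3], 0.67)]
[0.4697 0.0048 0.1038]
knob [([154.3, 219.3], 0.52)] []
diff to start 1775
```

View pics/p9.png

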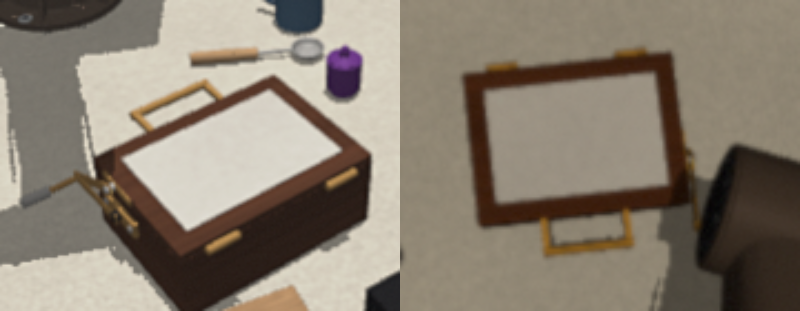

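```bash
python3 - <<'E'
from h import *
z=cv2.imread("pics/scene0.png"); a=grab_frame("scene"); n=a["pixels"][...,::-1].copy()
for (x0,y0,x1,y1) in((194,162,246,196),(186,160,300,215),(230,215,305,260)):
    T=z[y0:y1,x0:x1]; W=n[y0-8:y1+8,x0-8:x1+8]; m=cv2.matchTemplate(W,T,cv2.TM_CCOEFF_NORMED); 
    i=np.unravel_index(m.argmax(),m.shape); 
    c=m[:,i[1]]; k=i[0]; s=(c[k-1]-c[k+1])/(2*(c[k-1]-2*c[k]+c[k+1])); print("shift col,row",i[1]-8,k-8+s,m.max())
print("7mm up ->",proj(a,[.4715,.0042,.101]),proj(a,[.4715,.0042,.108]))
E
```

```text
shift col,row 0 0.0013415798312053084 0.9998464
shift col,row 0 0.01142608281224966 0.9987787
shift col,row 0 0.0010959678329527378 0.99982315
7mm up -> [215.23118584 173.2902908 ] [215.02527574 171.29193107]
```

The lid and bar sit within 0.02 px of where they were when shut at the start (7 mm at the bar would be 2 px), so the lid is fully shut.

```bash
python3 -c "
from station import arm; print(arm.job_done())"
```

```text
the job is handed in; nothing more can be done
None
```

The job is handed in, with the third pot packed and the lid shut, after about 29 s of the 72 s allowed. No verdict was reported.

- **Opening the lid:** I raised it by the bar until about 6 N showed the stay was taut, at roughly 1.27 rad. It then sank onto the locked stay at about 1.20 rad and stayed up when I let go.
- **Placing the pot:** I picked out the white pot with the brass lid from the green and purple look-alikes and stood it at about x = -43, y = +3 mm in the case. I released it with the lid still up.
- **Closing the lid:** I took the knob off its lock and guided it along its arc, with about 6 N at most along any axis of the force readings. The lid came down under control until the force at the knob reversed, then I let go and moved the arm clear.

**Last checks:**
- **Lid:** its picture matches the shut lid at the start to within 0.02 px. An error of 7 mm at the bar would show as about 2 px.
- **Pot:** it can't be seen under the shut lid. It was last seen standing before I closed it, and nothing in the knob forces pointed to a collision.
- **Other objects:** I did not measure whether anything else on the counter moved. The mug, spoon and purple pot looked undisturbed in the last picture, which did not show the rest.
- **Disagreements:** on the final check the top camera missed the knob, so its position then rests on the scene camera only. Before I gripped it, different views put its height between 128 and 135 mm, and the grip at 135 mm held.

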